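# Refit the filter panel of the bench dust extractor

### The job

Refit the loose filter panel on the bench dust extractor. Make sure the toggle clamp is open, hook the panel's lip over the rod at the top of the sloping face, centred between the two ears and with the panel's lower edge still held well out from the face, then swing it down under control, without letting it drop, until it hangs flat on the filter frame. Close the clamp fully onto it, let go, and leave the other things on the bench where they are.

Things in the scene. Friction and masses are not known exactly. Their poses are not given: they have to be found in the camera images.
- extractor: Grey bench dust extractor, fixed, 240 mm wide, local x from -20 to 300 mm; flat rear deck 155 mm high from x = 100 mm on, with a low black motor cap (x 197 to 287, top at 179 mm). Stands left or right of the panel, turned up to 0.25 rad. Origin on the bench, mid-width, 20 mm behind the foot of its front; x points away from the robot, z up.
- seat: The extractor's 45 degree front face: x up the slope, y left, z out of the face. Origin at (90, 0, 150) mm from the extractor's; the properly hung panel's frame coincides with this one. Face at z = -4 mm, x -150 to 40. On it a filter frame (x -66 to 35, y +/-90) with its rubber face at z = 28 mm, where the panel's back comes to lie. Beyond x = 40 mm free space round the rod.
- rail_mid (a point): Middle of the steel rod at the top of the sloping face: 10 mm diameter, along seat y, at (66, 0, 16) mm in the seat frame. Two flat ears carry its ends, 230 mm clear between them; they rise to seat z = 26 mm.
- panel: Loose aluminium filter panel, 200 mm wide (y), 150 mm long (x), 0.26 to 0.5 kg, at first on its back on the bench, turned up to 0.5 rad. Origin under its centre, in the plane of its back edges; z out of its front, x towards the lip. Plate at z = 28 to 32 mm. A flange along the lower edge (x = -75 to -71 mm) goes back to z = 0; the lip runs along the top edge (see panel_hook).
- panel_hook (a point): Point inside the panel's lip, (66, 0, 16) mm in the panel frame, where the rod's axis is when the lip sits on the rod. The lip is a J over the full width: a web (x = 71 to 75 mm) goes back from the plate to z = 0, then a return (z = 0 to 4 mm) comes down to x = 55 mm. The J is open towards -x; its inside is 24 mm wide, z = 4 to 28 mm.
- panel_grip (a point): Centre of the bar of the black bow handle on the panel's front, (0, 0, 67) mm in the panel frame. The bar is flat-sided, 80 mm long along panel x, 14 mm wide (y), 12 mm deep, with feet at x = +/-33 mm (10 mm thick) and 29 mm of space under it; it can be pinched with the tool leaning up to 20 degrees along it.
- clamp (a joint): Toggle clamp's handle, rad: 0 closed, 1.15 fully open, starts anywhere between. Hinge along seat y at (-130, 0, 53) mm in the seat frame. Closed, it stands straight out of the face (seat +z); opening swings its end down the slope (seat -x). Stiff (about 5 N at the grip), stays where left; the arm follows. The last 0.07 rad of closing squeeze the arm's sprung pad onto the panel.
- clamp_grip (a point): Point to grip on the clamp's handle, 90 mm from its hinge, on the axis of a black round grip 16 mm in diameter that runs from 27 to 115 mm from the hinge.
- clamp_arm: Clamp's steel arm, 68 mm long, 17 mm wide. Origin on its hinge, (-115, 0, 50) mm in the seat frame; x runs along the arm. Arm angle = 1.4 q (q: handle). Closed, it points up the slope and the sprung rubber pad under its end, 58 mm out, presses the panel just above its lower edge with about 4 N. It clears the panel's swing when the handle is past 1.05 rad.
- punch_cup: Bystander: wooden cup, 68 mm across, 85 mm high, upright. Origin under its centre.
- stake_block: Bystander: steel mushroom stake on a wooden block 65 x 65 x 50 mm, 88 mm high in all. Origin under its centre.
- hammer: Bystander: hammer 240 mm long, lying between the extractor and the panel, its head towards the robot. Origin under the middle of its length.

How it is judged (in metres and radians):
On the way, in this order (a step that is already met when the one before it is completed fails the run):
1. the panel's lip is hooked over the rod, centred, while the panel's lower edge still stands out from the face (at least 10 degrees) (distance between panel_hook and rail_mid below 0.016 m and angle between the z axis of panel and the z axis of seat, either way round above 0.17 rad and z of panel in the frame of seat above 0.008 m), for 0.1 s.
2. the panel hangs flat on the filter frame with its lip on the rod (x of panel in the frame of seat between -0.007 and 0.007 m and y of panel in the frame of seat between -0.013 and 0.013 m and z of panel in the frame of seat between -0.005 and 0.005 m and angle between the z axis of panel and the z axis of seat, either way round below 0.045 rad and angle between the x axis of panel and the x axis of seat, either way round below 0.045 rad), for 0.2 s.
At the end, for the whole second after the job is handed in: The panel hangs on the rod flat on the filter frame (within 7 mm along the slope, 13 mm sideways, 5 mm off the frame, 0.045 rad), at rest, and the clamp is closed (handle below 0.06 rad) with its pad pressing on the panel (over 0.5 N) (all of step 2 and value of joint clamp below 0.06 rad and contact force between clamp_arm and panel above 0.5 N and linear speed of panel below 0.01 m/s); the robot touches nothing.
It fails at once if the hooked panel drops or slams against the face (turns faster than 4 rad/s) (distance between panel_hook and rail_mid below 0.03 m and angular speed of panel above 4 rad/s).
It fails at once if a bystander is moved more than 25 mm (distance of any of punch_cup, stake_block, hammer from where it was at the start of the episode above 0.025 m).
It also fails if it takes over 70 s, if anything falls off the work surface, if the arm or the gripper's body presses on something with over 40 N, if the wrist force passes 120 N, or if a joint passes its speed limit or range.

### The arm

A 6-joint arm with a two-finger parallel gripper is mounted at the origin on the work surface. World frame = base frame: x ahead of the robot, y to its left, z up, the work surface at z = 0. Lengths are in mm, angles in rad, forces in N, time in s.
With the tool pointing down it reaches from about 300 to 775 mm from the base axis. Payload 14.6 kg.
Tool frame: the origin (TCP) lies midway between the tips of the shut fingers; the grasp point (between the pads) lies behind it (manip.grip_depth is the z of the grasp point in the tool frame, in mm); z points along the fingers, y is the line along which they close (so a half turn about z gives the same grasp; the last joint's range is limited). The gripper opens to 94 mm and grips with 3 to 60 N. Pads are 16 mm wide; open, the fingers measure 119 mm over their backs; the gripper's body (75 mm by 177 mm) begins 78 mm behind the grasp point.
Start: joints at [-1.364, 0.3, 1.521, -0, 1.321, -0.067], TCP at [148.709, -529.504, 205.446] pointing down, gripper open.
Joint ranges: [-3.03, 3.03], [-0.79, 2.21], [0.23, 2.52], [-1.04, 4.18], [0, 3.07], [-2.55, 2.55]. Speed limits (rad/s): [2.22, 2.22, 2.57, 3.14, 3.14, 3.14].

### API

Orientations are given as [roll, pitch, yaw] about the fixed x, y, z axes, in that order (R = Rz(yaw) Ry(pitch) Rx(roll)).
In Python, from cell import manip gives the robot as it stands.
- The arm moves only by the tool nudge_tcp, called after "Emit:" by a JSON object that holds its "fn" and its "kwargs", one argument or row to a line. Schema: {"type":"object","properties":{"offsets":{"type":"array","items":{"type":"object","properties":{"d":{"type":"array","items":{"type":"number"},"minItems":3,"maxItems":3},"rotvec":{"type":"array","items":{"type":"number"},"minItems":3,"maxItems":3}},"additionalProperties":false},"minItems":1,"maxItems":5},"jaw":{"type":"number"},"force":{"type":"number"},"only":{"type":"string"},"quiet":{"type":"boolean"},"lines":{"type":"string"}},"required":["offsets"],"additionalProperties":false}. offsets is a list of rows, 1 to 5 of them, each an object with the fields d (a list: dx, dy, dz in mm), rotvec (a list: a rotation vector rx, ry, rz in rad); a field left out counts as zero; each row is the pose to reach, as a shift and turn from the pose commanded when the call began, along the tool's axes at that moment; what a row does not reach only later rows make up. A row lasts 1/10 s, in which the tool goes at most 50 mm and 0.15 rad, less where a joint would pass 70% of its speed; a pose out of reach is approached as far as the arm can. jaw is the finger opening in mm, set as the call begins (left out keeps the last). The fingers move at their own pace and stop on an object; force is the grip in N (left out, the last holds). Time passes only in rows, so rows that do not move let the fingers close. The tool returns the time, the measured TCP pose, the force, the opening and the grip force at its end. only (a regular expression) keeps the lines of the reply that match it, lines (a string "A,B") keeps lines A to B, and quiet returns only ok. Input that does not fit is refused with a message, and nothing moves.
- manip.read_state(): the state, without advancing time (a new reading comes with each control period).
- manip.camera(name): name is "side" or "top" or "wrist"; returns (picture, depth): 420x560x3 uint8, red, green, blue; 420x560 float32, mm along the optical axis (not along the pixel's ray), 0 where there is no reading.
- manip.camera_info(name): a dict with "K" (3x3 intrinsics, pixels), "rvec" (rotation vector, rad) and "tvec" (3), from world to camera coordinates, as OpenCV has them; the wrist camera has in their place "mount" (4x4, takes a point from camera to tool coordinates, whose origin is the TCP and whose axes are the flange's). Camera axes: x right, y down, z forward; pixel columns grow to the right and rows downward; lengths in mm; the calibration is good to about 2 mm. A picture is of the moment at which its call begins: read the wrist's pose just before it. camera_info takes no time and is no camera call.
- manip.sign_off(): hands the job in; it is judged then, once.
The state is a dict: "clock": time; "joints": joint angles; "qd": joint speeds; "effort": joint torques, N m; "eef_pos": TCP position; "eef_rot": TCP orientation; "wrist_force": force on the tool from outside, world axes, zero at the start; "moment": the same for the moment, N m; "finger_gap": finger opening in mm; "finger_force": force on a finger pad.
Only numpy, scipy, OpenCV 4.12 (cv2) and the standard library are available. Lean on these libraries where they do the work, as an engineer would, in place of code of your own. Each camera call takes 0.05 s, during which the arm holds its last target. There are 200 camera calls.

## Working session

There is one attempt and no reset: what is moved stays moved. The work goes in short steps, Python scripts to look and compute and a tool call to move; the robot and the scene stay as the last step left them, time stands still between calls to the robot, and variables do not carry over. Pictures are saved under pics/ and viewed, at most 10 in all, crops included, and the job is handed in when it is done.

```bash
ls; mkdir -p pics
```

Run:
```python
from cell import manip
import cv2,numpy as np
print(manip.read_state()); print(manip.grip_depth)
for n in ["side","top","wrist"]:
    i=manip.camera_info(n); print(n,i)
ims=[]
for n in ["side","top"]:
    p,d=manip.camera(n); np.savez("pics/%s0.npz"%n,p=p,d=d)
    cv2.imwrite("pics/%s0.png"%n,p[:,:,::-1])
```

```text
cell.py
pics
{'clock': 0.0, 'joints': array([-1.36360662e+00,  3.00499850e-01,  1.52163300e+00, -2.03481545e-06,
        1.32067650e+00, -6.66012857e-02]), 'qd': array([ 8.57871766e-04,  6.33867037e-04, -5.52881546e-04, -8.36678421e-05,
        2.91571000e-04,  8.71440901e-04]), 'effort': array([ 2.09282807e-04, -5.31808734e+01, -3.52735376e+01,  7.07540126e-02,
        2.43670604e-02, -1.27353223e-04]), 'eef_pos': array([ 148.64916507, -529.2413629 ,  204.84859658]), 'eef_rot': array([-3.14037852e+00, -7.90070882e-05,  2.73791454e-01]), 'wrist_force': array([1.04673088, 0.95259259, 0.11232666]), 'moment': array([ 0.03731777, -0.0199737 ,  0.01909696]), 'finger_force': 0.0, 'finger_gap': 94.34805173566266}
-18.8
side {'K': array([[502.44725119,   0.        , 285.16165836],
       [  0.        , 502.44725119, 201.226642  ],
       [  0.        ,   0.        ,   1.        ]]), 'rvec': array([ 0.08588146, -2.73266347,  1.50579323]), 'tvec': array([ 543.18622421,  138.56157751, 1530.06390449])}
top {'K': array([[532.05832012,   0.        , 273.24302378],
       [  0.        , 532.05832012, 206.21183942],
       [  0.        ,   0.        ,   1.        ]]), 'rvec': array([ 2.15265763, -2.1897423 ,  0.11949632]), 'tvec': array([  18.83026216,  591.39821719, 1655.82630457])}
wrist {'K': array([[297.38109358,   0.        , 279.68511322],
       [  0.        , 297.38109358, 210.39574248],
       [  0.        ,   0.        ,   1.        ]]), 'mount': array([[-3.88435062e-05, -9.68153558e-01, -2.50357118e-01,
         7.33156625e+01],
       [ 9.99999815e-01, -1.89498517e-04,  5.77655491e-04,
         6.01618023e-01],
       [-6.06701521e-04, -2.50357050e-01,  9.68153386e-01,
        -1.79014460e+02],
       [ 0.00000000e+00,  0.00000000e+00,  0.00000000e+00,
         1.00000000e+00]])}
```
View pics/side0.png

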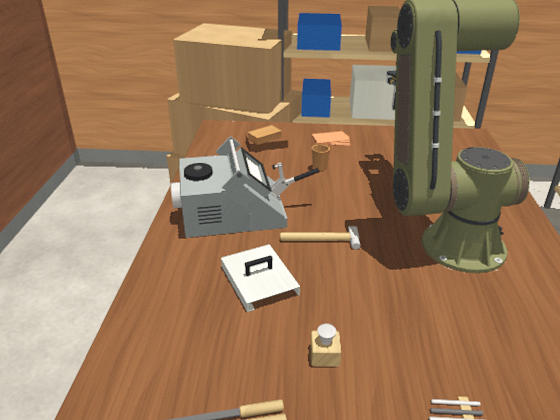

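View pics/top0.png

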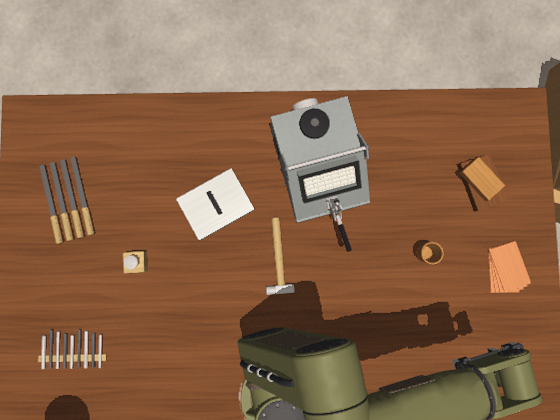

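The side view shows the extractor around (235,190) with its clamp handle raised at (300,180), and the panel flat at (260,275). In the top view the panel is at (215,205) with its handle from (208,192) to (219,214). The extractor is at (320,160), the hammer at (279,255), the stake at (132,262) and the cup at (430,252).

Create h.py:
```python
import numpy as np,cv2
from scipy.spatial.transform import Rotation as R
from cell import manip
def cloud(n,d,state=None):
    i=manip.camera_info(n);K=i["K"]
    v,u=np.indices(d.shape)
    c=np.stack([(u-K[0,2])*d/K[0,0],(v-K[1,2])*d/K[1,1],d],-1)
    if n=="wrist":
        s=state; M=i["mount"]; t=c@M[:3,:3].T+M[:3,3]
        return t@R.from_euler("xyz",s["eef_rot"]).as_matrix().T+s["eef_pos"]
    Rm=cv2.Rodrigues(i["rvec"])[0]
    return (c-i["tvec"])@Rm
def rect(P):
    (c,s,a)=cv2.minAreaRect(P.astype(np.float32)); return np.round(c,1),np.round(s,1),round(a,1)
```

Run:
```python
from h import *
for n in ["top","side"]:
    z=np.load("pics/%s0.npz"%n);p,d=z["p"].astype(int),z["d"];W=cloud(n,d);ok=d>0
    X,Y,Z=W[...,0],W[...,1],W[...,2]
    v,u=np.indices(d.shape)
    reg=(u>165)&(u<262)&(v>160)&(v<245) if n=="top" else (u>215)&(u<302)&(v>243)&(v<310)
    m=ok&reg&(p.min(-1)>150)&(Z>15)
    print(n,"panel",m.sum(),rect(W[m][:,:2]),np.median(Z[m]),Z[m].std())
    b=ok&reg&(p.max(-1)<60)&(Z>50)&(Z<90)
    print("handle",b.sum(),rect(W[b][:,:2]),W[b].mean(0),W[b].min(0),W[b].max(0))
    reg=(u>260)&(u<380)&(v>85)&(v<230) if n=="top" else (u>165)&(u<295)&(v>130)&(v<240)
    m=ok&reg&(abs(Z-155)<5)
    print("deck",m.sum(),rect(W[m][:,:2]),np.median(Z[m]))
    m=ok&reg&(Z>195)&(Z<225)
    print("rod",m.sum(),W[m].min(0),W[m].max(0))
    reg=(u>315)&(u<360)&(v>195)&(v<256) if n=="top" else (u>262)&(u<325)&(v>160)&(v<198)
    m=ok&reg&(p.max(-1)<50)&(Z>60)
    print("clamp",m.sum(),W[m].mean(0),W[m].min(0),W[m].max(0))
```

```text
top panel 2830 (array([602.8, 193.5]), array([150.8, 200.5]), 28.5) 32.03479516609893 4.346962514455329
handle 80 (array([602.5, 192.6]), array([78.3,  9.9]), 28.4) [603.11634197 192.87019844  72.32658156] [568.494929   170.54988901  62.31435975] [638.53041718 213.84942848  80.28844451]
deck 3185 (array([ 721.3, -142. ]), array([325.6, 240.4]), 14.2) 155.1829941321529
rod 435 [ 653.98201992 -266.05549233  195.05368523] [769.06303026 -23.2662058  224.48764251]
clamp 143 [ 505.48321689 -189.58910571  127.08093413] [ 447.12793577 -214.79754151  105.45800077] [ 609.74541749 -118.30406079  166.31796497]
side panel 2402 (array([605.5, 195. ]), array([152.2, 208.6]), 28.3) 32.527057024238765 3.320900912649541
handle 142 (array([606.1, 198.2]), array([75.6, 17.3]), 29.9) [604.66609719 199.04040645  69.66746687] [572.19462806 178.36957247  50.80343993] [639.33433107 222.59399254  78.16251846]
deck 1628 (array([ 722.8, -137.1]), array([325.4, 253.3]), 13.1) 155.74710425110513
rod 278 [ 658.12016225 -266.13417881  195.07471456] [768.68137244 -15.30798084 224.1932168 ]
clamp 34 [ 521.23034588 -167.91157318  125.32550217] [ 449.03621137 -209.08084972  104.16243188] [629.75113408 -72.06175844 162.36202014]
```

Run:
```python
from h import *
z=np.load("pics/top0.npz");p,d=z["p"].astype(int),z["d"];W=cloud("top",d);ok=d>0
v,u=np.indices(d.shape);reg=(u>260)&(u<380)&(v>85)&(v<230)&ok
P=W[reg];C=p[reg];Z=P[:,2]
dk=P[abs(Z-155)<2.5]; print("deck",rect(dk[:,:2]))
for yaw in [rect(dk[:,:2])[2]]:
    a=np.radians(yaw);ex=np.array([np.cos(a),np.sin(a)]);ey=np.array([-ex[1],ex[0]])
    # front slope: plane fit on side margins
    q=P[:,:2]@np.c_[ex,ey]
    yl=np.percentile(q[abs(Z-155)<2.5,1],[0.3,99.7]);yc=yl.mean();print("yc",yl,yc)
    s=q[:,1]-yc
    m=(abs(s)>98)&(abs(s)<114)&(Z>40)&(Z<140)
    A=np.c_[P[m],np.ones(m.sum())]
    w=np.linalg.lstsq(np.c_[q[m,0],q[m,1],np.ones(m.sum())],Z[m],rcond=None)[0];print("plane Z=",w,m.sum(),np.std(Z[m]-np.c_[q[m,0],q[m,1],np.ones(m.sum())]@w))
    # face: z=-4 through seat origin: Z = X_e -90+150 -4*sqrt2 -> Xe=Z-60+5.66
    x0=np.median(q[m,0]-(Z[m]-60+5.66));print("origin x0 from face",x0)
    m=(abs(s)<105)&(Z>203)&(Z<222);print("rod",m.sum(),np.percentile(q[m,0],[5,50,95]),np.percentile(Z[m],[5,50,95]),np.polyfit(s[m],q[m,0],1))
    m=(abs(s)>110)&(Z>170)&(q[:,0]>600);print("ears",np.percentile(s[m&(s>0)],[2,50,98]),np.percentile(s[m&(s<0)],[2,50,98]))
    m=(Z>150)&(Z<158);print("deck x range",q[m,0].min(),q[m,0].max(), "need +300")
    # clamp black
    reg2=(u>315)&(u<360)&(v>195)&(v<256)&ok&(p.max(-1)<60)
    B=W[reg2];B=B[(B[:,2]>60)&(B[:,2]<190)];b=B[:,:2]@np.c_[ex,ey]
    o=np.c_[b[:,0]-x0,b[:,1]-yc,B[:,2]]
    r=.70711;sx=((o[:,0]-90)+(o[:,2]-150))*r;sz=(-(o[:,0]-90)+(o[:,2]-150))*r
    k=(abs(o[:,1])<12)&(np.hypot(sx+130,sz-53)>30)&(np.hypot(sx+130,sz-53)<125)
    print("clamp pts",k.sum(),np.median(o[k,1]),np.c_[sx[k]+130,sz[k]-53].mean(0),"q",np.median(np.arctan2(-(sx[k]+130),sz[k]-53)))
    print("origin world",x0*ex+yc*ey,a)
```

```text
deck (array([ 721.8, -141.4]), array([323. , 239.8]), 14.1)
yc [-431.8611023  -193.38465483] -312.62287856126466
plane Z= [ 9.78830938e-01  4.16933326e-03 -4.59840105e+02] 353 4.27777858265588
origin x0 from face 527.350457812328
rod 252 [648.01468966 652.02510391 657.00510541] [206.3018943  212.17622217 217.6467407 ] [-2.77985480e-03  6.52207877e+02]
ears [110.87660165 117.74979224 122.92092027] [-123.11238146 -116.31438077 -111.31280081]
deck x range 502.1711190238435 827.9875404303681 need +300
clamp pts 128 0.4201849228822425 [-20.68472138  65.62646767] q 0.35484604712571055
origin world [ 587.62207753 -174.73369326] 0.24609142453120045
```

Add to h.py:
```python
YAW=0.2455; ex=np.array([np.cos(YAW),np.sin(YAW),0]);ey=np.array([-ex[1],ex[0],0]);ez=np.array([0,0,1.])
O=527.2*ex-312.6*ey; r=.5**.5
S=np.c_[(ex+ez)*r,ey,(ez-ex)*r]; SO=O+90*ex+150*ez   # seat axes, origin
def seat(x,y,z): return SO+S@np.array([x,y,z])
def toseat(p): return (np.asarray(p)-SO)@S
def cg(q): return seat(-130-90*np.sin(q),0,53+90*np.cos(q))
def delta(g,lean,yaw,st=None,back=0):
    "tool-frame step that takes the grasp point to g (standing back mm off) with tool leaning forward"
    st=st or manip.read_state(); A=R.from_euler("xyz",st["eef_rot"]); B=R.from_euler("xyz",[np.pi,-lean,yaw])
    tz=B.as_matrix()[:,2]; t=np.asarray(g)+(18.8-back)*tz
    print("target tcp",np.round(t,1),"step",np.round(A.inv().apply(t-st["eef_pos"]),1),np.round((A.inv()*B).as_rotvec(),3),
      "t",round(st["clock"],2),"F",np.round(st["wrist_force"],1),"gap",round(st["finger_gap"],1),round(st["finger_force"],1))
```

Run:
```python
from h import *
z=np.load("pics/top0.npz");p,d=z["p"].astype(int),z["d"];W=cloud("top",d)
v,u=np.indices(d.shape)
m=(u>315)&(u<360)&(v>195)&(v<256)&(d>0)&(p.max(-1)<60)
s=(W[m]-SO)@S;rr=np.hypot(s[:,0]+130,s[:,2]-53);s=s[(abs(s[:,1])<12)&(rr>40)&(rr<118)]
print(len(s),s.mean(0),s[:,1].std());c=np.polyfit(s[:,2],s[:,0],1);print(c,"q",-np.arctan(c[0]),"x at z=53",np.polyval(c,53))
for q in [.4,.45,.5,1.15]: print(q,cg(q))
delta(cg(.45),.35,YAW,back=80)
```

```text
123 [-157.92319627    0.31978795  113.98402648] 3.871380616005772
[ 1.04372984e-01 -1.69820049e+02] q -0.10399643834244318 x at z=53 -164.28828105789924
0.4 [ 468.25020324 -204.9407923   129.38630902]
0.45 [ 466.71103483 -205.32643709  125.17584346]
0.5 [ 465.37791583 -205.66045538  120.89133565]
1.15 [ 467.58522945 -205.10740414   63.46081794]
target tcp [ 446.4 -210.4  182.7] step [ 372.8 -226.5   22.5] [-0.006  0.35   0.028] t 0.1 F [1.1 0.1 0.5] gap 94.0 0.0
```

Emit:
{"fn": "nudge_tcp", "kwargs": {
  "offsets": [
    {"d":[40, -25, 0], "rotvec":[0, 0.1, 0]},
    {"d":[80, -50, 0], "rotvec":[0, 0.2, 0]},
    {"d":[120, -75, 0], "rotvec":[0, 0.3, 0]},
    {"d":[160, -100, 0], "rotvec":[0, 0.35, 0]},
    {"d":[200, -124, 0], "rotvec":[0, 0.35, 0]}
  ],
  "jaw": 40
}}

```text
clock: 0.6
eef_pos: [307.9, -354.7, 204.9]
eef_rot: [-3.14, -0.352, 0.271]
wrist_force: [0.4, -0.8, 1.3]
finger_gap: 57.7
finger_force: 0.0
```

```bash
python3 -c "
from h import *
delta(cg(.45),.35,YAW,back=80)"
```

```text
target tcp [ 446.4 -210.4  182.7] step [ 153.9 -101.8   80.3] [-0.01  -0.002  0.024] t 0.6 F [ 0.4 -0.8  1.3] gap 57.7 0.0
```

Emit:
{"fn": "nudge_tcp", "kwargs": {
  "offsets": [
    {"d":[40, -25, 20]},
    {"d":[80, -51, 40]},
    {"d":[120, -76, 60]},
    {"d":[154, -102, 80], "rotvec":[-0.01, 0, 0.024]},
    {"d":[154, -102, 80], "rotvec":[-0.01, 0, 0.024]}
  ]
}}

```text
clock: 1.1
eef_pos: [447.8, -206.7, 182.2]
eef_rot: [-3.141, -0.349, 0.253]
wrist_force: [-0.4, 0.0, 0.3]
finger_gap: 40.1
finger_force: 0.0
```

```bash
python3 -c "
from h import *
delta(cg(.45),.35,YAW,back=80)
st=manip.read_state();p,d=manip.camera('wrist');W=cloud('wrist',d,st);np.savez('pics/w1.npz',p=p,d=d)
cv2.imwrite('pics/w1.png',p[:,:,::-1])
s=(W-SO)@S
m=(d>0)&(p.max(-1)<60)&(abs(s[...,1])<15)&(s[...,0]<-120)&(s[...,0]>-260)&(s[...,2]>60)&(s[...,2]<180)
q=s[m];print(len(q),q.mean(0),np.median(q[:,1]),np.degrees(np.median(np.arctan2(-(q[:,0]+130),q[:,2]-53))),np.polyfit(q[:,2],q[:,0],1))
p2,d2=manip.camera('side');cv2.imwrite('pics/s1.png',cv2.resize(p2[120:230,160:380,::-1],None,fx=3,fy=3))"
```

```text
target tcp [ 446.4 -210.4  182.7] step [-2.1  3.2 -1.3] [-0.003  0.001  0.007] t 1.1 F [-0.4  0.   0.3] gap 40.1 0.0
1661 [-155.94441868    0.2191214   122.49329104] 0.0997503675797884 20.296776467722086 [ -0.50148306 -94.51610813]
```

View pics/w1.png

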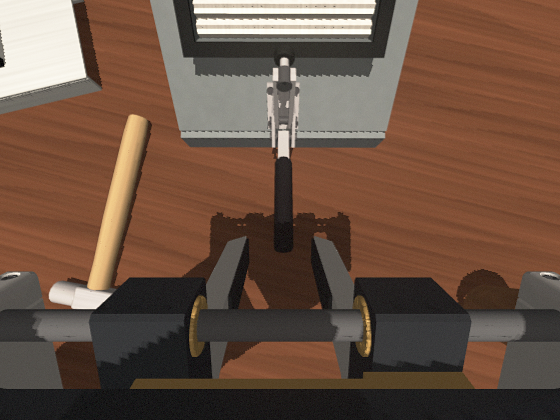

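The wrist picture shows the black handle from (284,160) to (284,250), centred between the fingers, with q about 0.46. I'll go down and grip it.

Emit:
{"fn": "nudge_tcp", "kwargs": {
  "offsets": [
    {"d":[-1, 3, 30]},
    {"d":[-2, 3, 60]},
    {"d":[-2, 3, 79]},
    {"d":[-2, 3, 79]}
  ]
}}

```text
clock: 1.6
eef_pos: [469.7, -208.8, 106.1]
eef_rot: [-3.14, -0.347, 0.246]
wrist_force: [-0.2, -0.2, -0.5]
finger_gap: 40.1
finger_force: 0.0
```

Emit:
{"fn": "nudge_tcp", "kwargs": {
  "offsets": [
    {},
    {},
    {},
    {}
  ],
  "jaw": 5,
  "force": 25
}}

```text
clock: 2.0
eef_pos: [469.1, -204.3, 107.6]
eef_rot: [-3.133, -0.347, 0.248]
wrist_force: [-9.4, 26.1, 5.4]
finger_gap: 15.3
finger_force: 25.0
```

```bash
python3 -c "
from h import *
for q in (.46,.7,.95,1.17): delta(cg(q),.35,YAW)"
```

```text
target tcp [ 472.7 -203.8  106.7] step [3.1 0.4 2.1] [-0.01   0.003  0.002] t 2.0 F [-9.4 26.1  5.4] gap 15.3 25.0
target tcp [ 468.4 -204.9   85.6] step [-8.2  0.6 20.4] [-0.01   0.003  0.002] t 2.0 F [-9.4 26.1  5.4] gap 15.3 25.0
target tcp [ 469.3 -204.7   63.1] step [-15.    0.8  41.8] [-0.01   0.003  0.002] t 2.0 F [-9.4 26.1  5.4] gap 15.3 25.0
target tcp [ 474.5 -203.4   44.1] step [-16.4   1.   61.5] [-0.01   0.003  0.002] t 2.0 F [-9.4 26.1  5.4] gap 15.3 25.0
```

Emit:
{"fn": "nudge_tcp", "kwargs": {
  "offsets": [
    {"d":[-3, -4, 7]},
    {"d":[-7, -4, 16]},
    {"d":[-10, -4, 25]},
    {"d":[-12, -4, 34]},
    {"d":[-15, -4, 42]}
  ]
}}

```text
clock: 2.5
eef_pos: [470.1, -203.8, 64.3]
eef_rot: [3.141, -0.351, 0.248]
wrist_force: [-0.5, 10.0, 5.4]
finger_gap: 15.2
finger_force: 25.0
```

Emit:
{"fn": "nudge_tcp", "kwargs": {
  "offsets": [
    {"d":[-1, 0, 8]},
    {"d":[-2, 0, 15]},
    {"d":[-2, 0, 20]},
    {"d":[-2, 0, 20]}
  ]
}}

```text
clock: 2.9
eef_pos: [474.8, -202.5, 44.2]
eef_rot: [-3.141, -0.35, 0.248]
wrist_force: [0.2, 6.2, -4.0]
finger_gap: 15.2
finger_force: 25.0
```

```bash
python3 -c "
from h import *
delta(cg(1.15),.35,YAW);st=manip.read_state();T=R.from_euler('xyz',st['eef_rot']).as_matrix()
s=toseat(st['eef_pos']-18.8*T[:,2]);print(s,np.arctan2(-(s[0]+130),s[2]-53),np.hypot(s[0]+130,s[2]-53))"
```

```text
target tcp [ 473.8 -203.5   45.8] step [-0.6  0.8 -1.9] [-0.001  0.     0.002] t 2.9 F [ 0.2  6.2 -4. ] gap 15.2 25.0
[-212.38578697    0.77339494   87.81012108] 1.1710232086291006 89.43803679277468
```

Emit:
{"fn": "nudge_tcp", "kwargs": {
  "offsets": [
    {},
    {},
    {"d":[-5, 0, -40]},
    {"d":[-20, 0, -80]},
    {"d":[-30, 0, -120]}
  ],
  "jaw": 50
}}

```text
clock: 3.4
eef_pos: [406.8, -220.2, 148.0]
eef_rot: [3.14, -0.35, 0.248]
wrist_force: [0.2, -0.8, -0.1]
finger_gap: 49.3
finger_force: 0.0
```

```bash
python3 -c "
from h import *
delta([603.5,194,67],0,.4957,back=90)"
```

```text
target tcp [603.5 194.  138.2] step [ 271.4 -353.3  108.9] [ 0.045 -0.348 -0.245] t 3.4 F [ 0.2 -0.8 -0.1] gap 49.3 0.0
```

Emit:
{"fn": "nudge_tcp", "kwargs": {
  "offsets": [
    {"d":[25, -45, 0], "rotvec":[0, -0.05, 0]},
    {"d":[55, -87, 5], "rotvec":[0, -0.1, 0]},
    {"d":[85, -129, 20], "rotvec":[0, -0.15, 0]},
    {"d":[115, -171, 35], "rotvec":[0, -0.2, -0.05]},
    {"d":[146, -211, 45], "rotvec":[0.02, -0.25, -0.12]}
  ]
}}

```text
clock: 3.9
eef_pos: [499.5, 12.8, 154.8]
eef_rot: [3.131, -0.099, 0.372]
wrist_force: [0.8, -0.9, -0.2]
finger_gap: 50.0
finger_force: 0.0
```

```bash
python3 -c "
from h import *
delta([603.5,194,67],0,.4957,back=90)"
```

```text
target tcp [603.5 194.  138.2] step [ 160.2 -131.4   31.3] [ 0.016 -0.098 -0.124] t 3.9 F [ 0.8 -0.9 -0.2] gap 50.0 0.0
```

Emit:
{"fn": "nudge_tcp", "kwargs": {
  "offsets": [
    {"d":[38, -31, 7], "rotvec":[0, -0.05, -0.06]},
    {"d":[76, -62, 14], "rotvec":[0.01, -0.098, -0.124]},
    {"d":[114, -93, 22], "rotvec":[0.016, -0.098, -0.124]},
    {"d":[152, -124, 29], "rotvec":[0.016, -0.098, -0.124]},
    {"d":[160, -131, 31], "rotvec":[0.016, -0.098, -0.124]}
  ]
}}

```text
clock: 4.4
eef_pos: [604.2, 195.1, 137.4]
eef_rot: [-3.14, -0.001, 0.496]
wrist_force: [-1.0, -1.2, -0.2]
finger_gap: 49.9
finger_force: 0.0
```

Emit:
{"fn": "nudge_tcp", "kwargs": {
  "offsets": [
    {}
  ]
}}

```text
clock: 4.5
eef_pos: [603.3, 192.4, 137.6]
eef_rot: [-3.14, -0.0, 0.495]
wrist_force: [0.1, -0.1, -0.4]
finger_gap: 50.2
finger_force: 0.0
```

```bash
python3 -c "
from h import *
delta([603.5,194,67],0,.4957,back=90)
st=manip.read_state();p,d=manip.camera('wrist');W=cloud('wrist',d,st);p=p.astype(int)
cv2.imwrite('pics/w2.png',p[:,:,::-1])
X=W[...,:2]-[603.5,194]
n=(d>0)&(np.hypot(X[...,0],X[...,1])<130)
b=n&(p.max(-1)<70)&(abs(W[...,2]-73)<4)&(np.hypot(X[...,0],X[...,1])<60);print('bar',b.sum(),rect(W[b][:,:2]),W[b].mean(0))
m=n&(p.min(-1)>150)&(abs(W[...,2]-32)<5);print('plate',m.sum(),rect(W[m][:,:2]))
"
```

```text
target tcp [603.5 194.  138.2] step [ 1.  -1.3 -0.6] [-0.001 -0.    -0.001] t 4.5 F [ 0.1 -0.1 -0.4] gap 50.2 0.0
bar 1371 (array([605.3, 195.8]), array([79.2, 13.1]), 28.6) [606.97292101 196.41091056  72.39854597]
plate 7295 (array([604.8, 195.4]), array([149.6, 199.8]), 28.7)[ WARN:0@0.609] global loadsave.cpp:1063 imwrite_ Unsupported depth image for selected encoder is fallbacked to CV_8U.
```

View pics/w2.png

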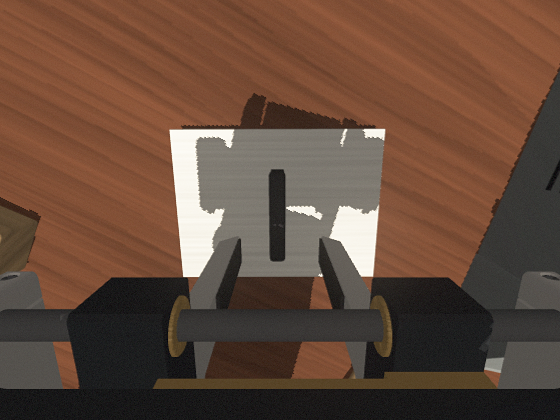

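The panel is centred in view, (170..385, 128..277), with its bar from (277,170) to (277,260) between the fingers. I'll go down and grip it.

Emit:
{"fn": "nudge_tcp", "kwargs": {
  "offsets": [
    {"d":[2, -2, 30]},
    {"d":[3, -2, 60], "rotvec":[0, 0, 0.004]},
    {"d":[3, -2, 88], "rotvec":[0, 0, 0.004]},
    {"d":[3, -2, 88], "rotvec":[0, 0, 0.004]}
  ]
}}

```text
clock: 4.95
eef_pos: [602.9, 192.6, 47.2]
eef_rot: [-3.139, 0.005, 0.488]
wrist_force: [-0.5, -0.2, -0.3]
finger_gap: 49.9
finger_force: 0.0
```

```bash
python3 -c "
from h import *
delta([605,195.6,67],0,.5)"
```

```text
target tcp [605.  195.6  48.2] step [ 3.3 -1.7 -1. ] [-0.003  0.005 -0.012] t 4.95 F [-0.5 -0.2 -0.3] gap 49.9 0.0
```

Emit:
{"fn": "nudge_tcp", "kwargs": {
  "offsets": [
    {},
    {},
    {},
    {}
  ],
  "jaw": 5,
  "force": 55
}}

```text
clock: 5.35
eef_pos: [605.2, 194.8, 51.1]
eef_rot: [-3.141, -0.002, 0.49]
wrist_force: [0.0, 0.1, 0.2]
finger_gap: 21.5
finger_force: 0.0
```

```bash
python3 -c "
from h import *
delta([605,195.6,67],0,.5)"
```

```text
target tcp [605.  195.6  48.2] step [ 0.2 -0.8  2.9] [-0.001 -0.002 -0.01 ] t 5.35 F [0.  0.1 0.2] gap 21.5 0.0
```

Emit:
{"fn": "nudge_tcp", "kwargs": {
  "offsets": [
    {"d":[0, -1, 3], "rotvec":[0, 0, -0.01]},
    {"d":[0, -1, 3], "rotvec":[0, 0, -0.01]},
    {"d":[0, -1, 3], "rotvec":[0, 0, -0.01]},
    {"d":[0, -1, 3], "rotvec":[0, 0, -0.01]},
    {"d":[0, -1, 3], "rotvec":[0, 0, -0.01]}
  ]
}}

```text
clock: 5.85
eef_pos: [604.8, 195.8, 48.0]
eef_rot: [-3.141, -0.002, 0.5]
wrist_force: [-2.2, -2.3, 8.9]
finger_gap: 13.4
finger_force: 55.0
```

```bash
python3 -c "
from h import *
delta([605,195.6,67],0,.5)"
```

```text
target tcp [605.  195.6  48.2] step [ 0.1  0.3 -0.2] [-0.001 -0.002  0.   ] t 5.85 F [-2.2 -2.3  8.9] gap 13.4 55.0
```

Emit:
{"fn": "nudge_tcp", "kwargs": {
  "offsets": [
    {"d":[0, 0, -10]},
    {"d":[0, 0, -40]},
    {"d":[0, 0, -80]},
    {"d":[0, 0, -120]},
    {"d":[-20, 0, -160]}
  ]
}}

```text
clock: 6.35
eef_pos: [586.9, 186.2, 208.1]
eef_rot: [-3.14, -0.0, 0.5]
wrist_force: [0.5, -0.7, -3.9]
finger_gap: 13.4
finger_force: 55.0
```

Emit:
{"fn": "nudge_tcp", "kwargs": {
  "offsets": [
    {"d":[-15, 15, -30], "rotvec":[0, 0.05, 0]},
    {"d":[-30, 30, -60], "rotvec":[0, 0.12, 0]},
    {"d":[-45, 45, -90], "rotvec":[0, 0.2, 0]},
    {"d":[-60, 60, -120], "rotvec":[0, 0.3, 0]},
    {"d":[-60, 60, -120], "rotvec":[0, 0.3, 0]}
  ]
}}

```text
clock: 6.85
eef_pos: [562.3, 102.2, 331.7]
eef_rot: [3.14, -0.309, 0.498]
wrist_force: [-0.4, 0.7, -3.8]
finger_gap: 13.1
finger_force: 55.0
```

Run:
```python
from h import *
st=manip.read_state();print(np.round(st['eef_pos']),st['eef_rot'],st['wrist_force'],st['finger_gap'],st['finger_force'])
p,d=manip.camera('side');np.savez('pics/s3.npz',p=p,d=d)
cv2.imwrite('pics/s3.png',cv2.resize(np.ascontiguousarray(p[60:330,130:430,::-1]),None,fx=2,fy=2))
```

```text
[562. 102. 332.] [ 3.13954627 -0.30934251  0.49830578] [-0.3560534   0.66845142 -3.80097293] 13.140484373513361 54.9983936548233
```

View pics/s3.png

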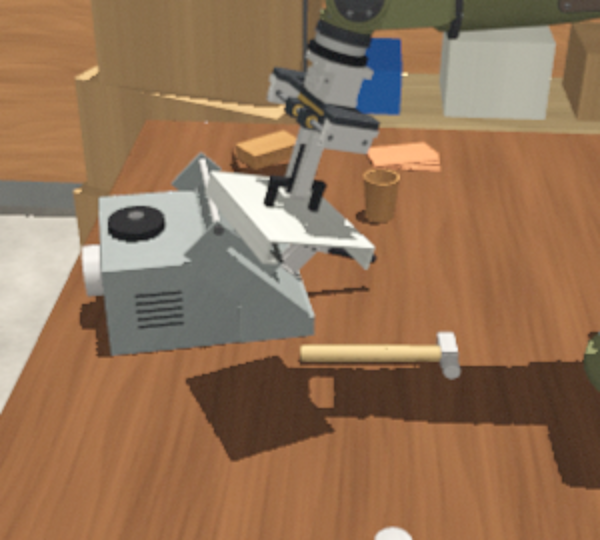

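The panel is held by its bar at crop (300,195), with the lower flange at right (372,255). It's aligned with the tool, and the extractor and hammer are undisturbed. Next is the pre-hook pose.

Add to h.py:
```python
GX=0.0  # grasp point's x on the bar
def hookstep(th,off=0,dy=0,dz=0,bend=0.0):
    "step that brings panel_hook to rail (off along panel x, dz along panel z), panel tilted th out; bend = panel tilt in grip"
    l=np.pi/4-th; B=R.from_euler("xyz",[0,-l,YAW]).as_matrix()
    g=seat(66,dy,16)+B@np.array([-66+GX+off,0,51+dz]); delta(g,l+bend,YAW)
```

```bash
python3 -c "
from h import *
hookstep(.36,70); hookstep(.36,0)"
```

```text
target tcp [ 699.6 -147.   239. ] step [-25.8 285.3  86.4] [-0.09   0.121  0.236] t 6.9 F [ 0.3  0.5 -4.6] gap 13.3 55.0
target tcp [ 637.8 -162.5  210.1] step [-93.4 269.3  95.5] [-0.09   0.121  0.236] t 6.9 F [ 0.3  0.5 -4.6] gap 13.3 55.0
```

Emit:
{"fn": "nudge_tcp", "kwargs": {
  "offsets": [
    {"d":[-5, 48, 3], "rotvec":[-0.02, 0.02, 0.05]},
    {"d":[-10, 95, 6], "rotvec":[-0.04, 0.05, 0.1]},
    {"d":[-14, 142, 9], "rotvec":[-0.06, 0.08, 0.15]},
    {"d":[-19, 190, 12], "rotvec":[-0.08, 0.11, 0.2]},
    {"d":[-24, 235, 15], "rotvec":[-0.09, 0.121, 0.236]}
  ]
}}

```text
clock: 7.4
eef_pos: [659.5, -111.9, 302.7]
eef_rot: [-3.139, -0.419, 0.245]
wrist_force: [0.5, 0.9, -3.4]
finger_gap: 13.4
finger_force: 55.0
```

Emit:
{"fn": "nudge_tcp", "kwargs": {
  "offsets": [
    {"d":[0, 15, 5]},
    {"d":[0, 25, 10]},
    {"d":[0, 25, 10]}
  ]
}}

```text
clock: 7.7
eef_pos: [669.3, -133.8, 293.7]
eef_rot: [-3.139, -0.419, 0.247]
wrist_force: [-0.1, 0.2, -3.4]
finger_gap: 13.0
finger_force: 55.0
```

```bash
python3 -c "
from h import *
hookstep(.36,70); hookstep(.36,0)
S_=manip.read_state()
for n in ['top','side']:
    p,d=manip.camera(n);np.savez('pics/%s4.npz'%n,p=p,d=d)
    W=cloud(n,d);p=p.astype(int)
    T=R.from_euler('xyz',S_['eef_rot']).as_matrix();g=S_['eef_pos']-18.8*T[:,2]
    Rp=T@np.diag([1,-1,-1.]);L=(W-g)@Rp+[0,0,67]
    m=(d>0)&(abs(L[...,0])<95)&(abs(L[...,1])<120)&(abs(L[...,2]-32)<14)&(p.min(-1)>60)&(p.max(-1)-p.min(-1)<40)
    q=L[m];w=np.linalg.lstsq(np.c_[q[:,:2],np.ones(len(q))],q[:,2],rcond=None)[0]
    print(n,len(q),'plane',w,rect(q[:,:2]),np.percentile(q,[1,99],axis=0).round(1).tolist())
"
```

```text
target tcp [ 699.6 -147.   239. ] step [ 1.7 20.4 60.6] [-0.003  0.007  0.001] t 7.7 F [-0.1  0.2 -3.4] gap 13.0 55.0
target tcp [ 637.8 -162.5  210.1] step [-68.3  20.3  61. ] [-0.003  0.007  0.001] t 7.7 F [-0.1  0.2 -3.4] gap 13.0 55.0
top 2378 plane [-1.56435553e-02 -1.88415443e-03  3.31342963e+01] (array([-1.5, -2.1]), array([150.8, 201.3]), 0.3) [[-70.0, -99.6, 21.8], [72.4, 96.8, 39.7]]
side 1111 plane [-1.81471460e-02 -4.98244593e-03  3.32100962e+01] (array([1.6, 3.7]), array([207.1, 150.6]), 89.8) [[-71.5, -93.7, 19.8], [76.2, 102.9, 37.3]]
```

```bash
python3 -c "
from h import *
S_=manip.read_state();d=np.load('pics/side4.npz')['d'];W=cloud('side',d)
T=R.from_euler('xyz',S_['eef_rot']).as_matrix();g=S_['eef_pos']-18.8*T[:,2]
L=(W-g)@(T@np.diag([1,-1,-1.]))+[0,0,67]
m=(d>0)&(abs(L[...,1]-102)<12)&(L[...,2]>-12)&(L[...,2]<24)&(abs(L[...,0])<85)
print(np.round(L[m][np.argsort(L[m][:,0])],0).astype(int).tolist())
hookstep(.36,45,bend=.016)"
```

```text
[[-77, 93, 23], [-75, 93, 5], [-75, 97, 11], [-75, 98, 18], [-74, 99, 4], [-74, 93, 1], [-73, 101, 22], [-72, 102, 15], [-72, 98, 10], [-71, 92, 6], [-71, 102, 18], [-71, 94, 14], [-71, 95, 22], [-70, 98, 6], [-70, 99, 13], [-69, 103, 22], [56, 97, 0], [56, 94, 1], [57, 91, 3], [60, 102, 1], [60, 94, 3], [60, 99, 3], [63, 99, 2], [63, 96, 3], [64, 95, -1], [66, 96, 3], [68, 99, 0], [69, 94, 4], [70, 100, 3], [71, 100, 16], [72, 97, 18], [72, 100, 9], [72, 100, 2], [72, 96, 20], [73, 99, 11], [73, 98, 4], [74, 99, 14], [74, 99, 8], [74, 98, 24], [75, 98, 17], [75, 99, 1], [75, 93, 11], [75, 98, 10], [75, 97, 3], [76, 97, 19]]
target tcp [ 677.8 -152.4  228.8] step [-24.2  21.4  62.3] [-0.002  0.02   0.002] t 7.8 F [-0.6  0.7 -3.9] gap 13.6 55.0
```

Emit:
{"fn": "nudge_tcp", "kwargs": {
  "offsets": [
    {"d":[0, 7, 0]},
    {"d":[0, 14, 0]},
    {"d":[0, 20, 0]},
    {"d":[0, 20, 0]}
  ]
}}

```text
clock: 8.2
eef_pos: [674.3, -154.2, 295.9]
eef_rot: [-3.141, -0.422, 0.246]
wrist_force: [-0.6, 0.1, -3.7]
finger_gap: 13.4
finger_force: 55.0
```

```bash
python3 -c "
from h import *
hookstep(.36,40,bend=.016);hookstep(.36,0,bend=.016)"
```

```text
target tcp [ 673.4 -153.5  226.7] step [-29.   -0.8  62.8] [-0.001  0.019  0.001] t 8.2 F [-0.6  0.1 -3.7] gap 13.4 55.0
target tcp [ 638.  -162.4  210.2] step [-69.   -0.9  62.9] [-0.001  0.019  0.001] t 8.2 F [-0.6  0.1 -3.7] gap 13.4 55.0
```

The side points confirm the lip's J (x 55 to 75 at z ~ 0) is at panel +x. Going down to the approach line.

Emit:
{"fn": "nudge_tcp", "kwargs": {
  "offsets": [
    {"d":[-10, 0, 15], "rotvec":[0, 0.02, 0]},
    {"d":[-19, -1, 30], "rotvec":[0, 0.02, 0]},
    {"d":[-29, -1, 46], "rotvec":[0, 0.02, 0]},
    {"d":[-29, -1, 62], "rotvec":[0, 0.02, 0]},
    {"d":[-29, -1, 62], "rotvec":[0, 0.02, 0]}
  ]
}}

```text
clock: 8.7
eef_pos: [672.9, -152.2, 225.1]
eef_rot: [-3.139, -0.439, 0.246]
wrist_force: [0.8, -0.3, -3.7]
finger_gap: 13.6
finger_force: 55.0
```

Emit:
{"fn": "nudge_tcp", "kwargs": {
  "offsets": [
    {}
  ]
}}

```text
clock: 8.8
eef_pos: [673.4, -152.6, 227.9]
eef_rot: [-3.141, -0.442, 0.247]
wrist_force: [0.3, 0.0, -4.1]
finger_gap: 13.7
finger_force: 55.0
```

Create m.py:
```python
from h import *
S_=manip.read_state();T=R.from_euler('xyz',S_['eef_rot']).as_matrix();g=S_['eef_pos']-18.8*T[:,2]
Rp=T@R.from_euler('y',.016).as_matrix()@np.diag([1,-1,-1.])
for n in ['top','side']:
    p,d=manip.camera(n);np.savez('pics/%s5.npz'%n,p=p,d=d);cv2.imwrite('pics/%s5.png'%n,p[:,:,::-1]);W=cloud(n,d);p=p.astype(int)
    L=(W-g)@Rp+[0,0,67];s=(W-SO)@S
    m=(d>0)&(abs(L[...,0])<95)&(abs(L[...,1])<120)&(abs(L[...,2]-32)<8)&(p.min(-1)>60)&(p.max(-1)-p.min(-1)<40)
    q=L[m];w=np.linalg.lstsq(np.c_[q[:,:2],np.ones(len(q))],q[:,2],rcond=None)[0]
    print(n,len(q),'panel(tool) plane',w.round(4),rect(q[:,:2]))
    e=W[m]; t=(e-SO)@S; print(' panel y in seat',np.percentile(t[:,1],[1,99]).round(1))
    k=(d>0)&(abs(s[...,1])<125)&(abs(s[...,1])>108)&(s[...,2]>-10)&(s[...,2]<30)&(s[...,0]>45)&(s[...,0]<80)
    for c in (1,-1):
        z=s[k&(s[...,1]*c>0)]
        if len(z): print(' ear',c,len(z),np.percentile(z,[5,50,95],axis=0).round(1).tolist())
    k=(d>0)&(abs(s[...,1])<105)&(np.hypot(s[...,0]-66,s[...,2]-16)<9)
    if k.any(): print(' rod',k.sum(),s[k].mean(0).round(1))
```

```bash
python3 m.py; python3 -c "
from h import *
hookstep(.36,0,bend=.016)"
```

```text
top 2196 panel(tool) plane [-2.49000e-02 -2.10000e-03  3.31015e+01] (array([ 2.6, -2.4]), array([152.1, 237.6]), 3.9)
 panel y in seat [-99.5  97.6]
 ear 1 45 [[49.1, 110.9, -7.5], [71.3, 117.6, 20.7], [78.1, 122.5, 28.2]]
 ear -1 64 [[46.1, -122.2, -2.5], [68.1, -115.6, 20.4], [78.8, -110.8, 27.5]]
 rod 10 [68.2 81.4 18.6]
side 1044 panel(tool) plane [-2.71000e-02 -4.10000e-03  3.29254e+01] (array([0.9, 8.1]), array([223.6, 152.3]), 89.5)
 panel y in seat [-94.5 103.3]
 ear 1 107 [[47.7, 116.2, -7.9], [63.3, 120.9, 6.0], [78.6, 124.0, 22.8]]
 rod 14 [72.5 86.4 16.9]
target tcp [ 638.  -162.4  210.2] step [-41.    0.7   0.9] [-0.001 -0.002  0.002] t 8.9 F [-0.2 -0.5 -4.2] gap 13.1 55.0
```

Emit:
{"fn": "nudge_tcp", "kwargs": {
  "offsets": [
    {"d":[-8, 1, 0.5]},
    {"d":[-16, 1, 0.5]},
    {"d":[-23, 1, 0.5]},
    {"d":[-30, 1, 1]},
    {"d":[-36, 1, 1]}
  ]
}}

```text
clock: 9.4
eef_pos: [641.3, -161.8, 210.9]
eef_rot: [-3.141, -0.442, 0.247]
wrist_force: [0.0, 0.1, -3.5]
finger_gap: 13.4
finger_force: 55.0
```

Emit:
{"fn": "nudge_tcp", "kwargs": {
  "offsets": [
    {"d":[-2, 0, 0]},
    {"d":[-4, 0, 0]},
    {"d":[-5, 0, 0]},
    {"d":[-5, 0, 0]}
  ]
}}

```text
clock: 9.8
eef_pos: [639.8, -162.1, 210.5]
eef_rot: [3.14, -0.448, 0.247]
wrist_force: [21.8, 4.3, -7.3]
finger_gap: 13.2
finger_force: 55.0
```

```bash
python3 -c "
from h import *
hookstep(.36,0,bend=.012)
S_=manip.read_state();p,d=manip.camera('side');W=cloud('side',d);T=R.from_euler('xyz',S_['eef_rot']).as_matrix();g=S_['eef_pos']-18.8*T[:,2]
s=(W-SO)@S; L=(W-g)@(T@np.diag([1,-1,-1.]))+[0,0,67]
m=(d>0)&(abs(L[...,1]-100)<9)&(L[...,2]>-8)&(L[...,2]<24)&(abs(L[...,0]-65)<22);print(np.round(np.c_[L[m],s[m]]).astype(int).tolist())
cv2.imwrite('pics/s6.png',cv2.resize(np.ascontiguousarray(p[110:230,170:320,::-1]),None,fx=4,fy=4))"
```

```text
target tcp [ 638.  -162.4  210.2] step [-1.8 -0.1 -0.5] [ 0.    -0.011  0.001] t 9.8 F [21.8  4.3 -7.3] gap 13.2 55.0
[[75, 95, 19, 79, 94, 16], [74, 100, 23, 79, 100, 20], [69, 92, 20, 73, 92, 19], [75, 99, 18, 78, 99, 15], [73, 102, 20, 77, 102, 18], [69, 97, 19, 73, 97, 18], [65, 93, 18, 69, 93, 19], [75, 94, 12, 76, 94, 9], [73, 96, 13, 75, 96, 11], [72, 102, 17, 75, 102, 15], [76, 92, 7, 75, 92, 4], [75, 98, 10, 76, 98, 8], [72, 97, 11, 73, 97, 9], [75, 92, 3, 73, 92, 1], [75, 101, 8, 75, 101, 6], [75, 97, 3, 73, 97, 0]]
```

View pics/s6.png

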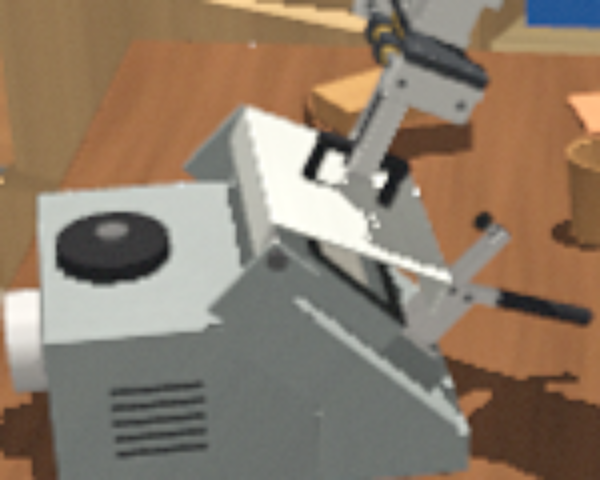

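The lip sits over the rod: the web is at crop (250,180) between the ears and the lower edge stands out at (445,278). The clamp arm and handle clear it below. Next I swing it down.

```bash
python3 -c "
from h import *
for t in (.36,.3,.24,.18,.12,.06,0): hookstep(t,1,bend=.015)"
```

```text
target tcp [ 638.9 -162.2  210.6] step [-0.8 -0.1 -0.5] [ 0.    -0.008  0.002] t 9.85 F [20.9  4.1 -7. ] gap 13.4 55.0
target tcp [ 638.9 -162.2  206.3] step [-2.7 -0.1  3.4] [0.    0.052 0.002] t 9.85 F [20.9  4.1 -7. ] gap 13.4 55.0
target tcp [ 639.1 -162.1  201.9] step [-4.4 -0.1  7.4] [0.    0.112 0.002] t 9.85 F [20.9  4.1 -7. ] gap 13.4 55.0
target tcp [ 639.6 -162.   197.6] step [-5.8 -0.1 11.5] [0.    0.172 0.002] t 9.85 F [20.9  4.1 -7. ] gap 13.4 55.0
target tcp [ 640.3 -161.8  193.4] step [-7.  -0.1 15.7] [0.    0.232 0.002] t 9.85 F [20.9  4.1 -7. ] gap 13.4 55.0
target tcp [ 641.3 -161.6  189.1] step [-7.9 -0.1 19.9] [0.    0.292 0.002] t 9.85 F [20.9  4.1 -7. ] gap 13.4 55.0
target tcp [ 642.5 -161.3  185. ] step [-8.5 -0.1 24.2] [0.    0.352 0.002] t 9.85 F [20.9  4.1 -7. ] gap 13.4 55.0
```

Emit:
{"fn": "nudge_tcp", "kwargs": {
  "offsets": [
    {"d":[0.5, 0, 0]},
    {"d":[-0.2, 0, 2], "rotvec":[0, 0.03, 0]},
    {"d":[-1, 0, 4], "rotvec":[0, 0.06, 0]},
    {"d":[-2, 0, 6], "rotvec":[0, 0.09, 0]},
    {"d":[-2.8, 0, 8], "rotvec":[0, 0.12, 0]}
  ]
}}

```text
clock: 10.35
eef_pos: [640.1, -162.0, 202.0]
eef_rot: [3.141, -0.568, 0.247]
wrist_force: [18.4, 5.9, -3.9]
finger_gap: 13.3
finger_force: 55.0
```

Emit:
{"fn": "nudge_tcp", "kwargs": {
  "offsets": [
    {"d":[-0.7, 0, 2], "rotvec":[0, 0.03, 0]},
    {"d":[-1.4, 0, 4], "rotvec":[0, 0.06, 0]},
    {"d":[-2, 0, 6], "rotvec":[0, 0.09, 0]},
    {"d":[-2.6, 0, 8.2], "rotvec":[0, 0.12, 0]},
    {"d":[-2.6, 0, 8.2], "rotvec":[0, 0.12, 0]}
  ]
}}

```text
clock: 10.85
eef_pos: [641.6, -161.7, 193.3]
eef_rot: [3.141, -0.686, 0.246]
wrist_force: [12.4, 4.2, -2.8]
finger_gap: 13.5
finger_force: 55.0
```

```bash
python3 -c "
from h import *
for t in (.12,.06,0): hookstep(t,1,bend=.015)"
```

```text
target tcp [ 640.3 -161.8  193.4] step [-0.9 -0.2 -0.9] [-0.    -0.006  0.001] t 10.85 F [12.4  4.2 -2.8] gap 13.5 55.0
target tcp [ 641.3 -161.6  189.1] step [-2.8 -0.2  3. ] [-0.     0.054  0.001] t 10.85 F [12.4  4.2 -2.8] gap 13.5 55.0
target tcp [ 642.5 -161.3  185. ] step [-4.5 -0.2  7. ] [-0.     0.114  0.001] t 10.85 F [12.4  4.2 -2.8] gap 13.5 55.0
```

Emit:
{"fn": "nudge_tcp", "kwargs": {
  "offsets": [
    {"d":[0, 0, 2], "rotvec":[0, 0.03, 0]},
    {"d":[-0.7, 0, 4], "rotvec":[0, 0.06, 0]},
    {"d":[-1.5, 0, 6], "rotvec":[0, 0.09, 0]},
    {"d":[-2.5, 0, 8], "rotvec":[0, 0.115, 0]},
    {"d":[-2.5, 0, 8], "rotvec":[0, 0.115, 0]}
  ]
}}

```text
clock: 11.35
eef_pos: [644.1, -161.2, 185.1]
eef_rot: [-3.142, -0.799, 0.246]
wrist_force: [7.0, 1.2, -1.9]
finger_gap: 13.4
finger_force: 55.0
```

```bash
python3 -c "
from h import *
hookstep(0,0)
S_=manip.read_state()
T=R.from_euler('xyz',S_['eef_rot']).as_matrix();g=S_['eef_pos']-18.8*T[:,2];print('origin in seat, by tool',toseat(g)-[0,0,67],'ang',S_['eef_rot'])
for n in ['top','side']:
    p,d=manip.camera(n);W=cloud(n,d);p=p.astype(int);s=(W-SO)@S
    m=(d>0)&(abs(s[...,0])<85)&(abs(s[...,1])<105)&(abs(s[...,2]-32)<8)&(p.min(-1)>60)&(p.max(-1)-p.min(-1)<40)
    q=s[m];w=np.linalg.lstsq(np.c_[q[:,:2],np.ones(len(q))],q[:,2],rcond=None)[0];print(n,len(q),w.round(4),np.percentile(q,[1,99],axis=0).round(1).tolist())"
```

```text
target tcp [ 641.6 -161.5  184.1] step [-2.5 -0.3 -1.1] [-0.001 -0.014  0.001] t 11.35 F [ 7.   1.2 -1.9] gap 13.4 55.0
origin in seat, by tool [ 2.22892242 -0.29446866 -1.03563516] ang [-3.14152694 -0.79944431  0.24637624]
top 2529 [ 1.70000e-03 -7.00000e-04  3.27062e+01] [[-72.1, -100.1, 25.6], [77.6, 95.8, 39.1]]
side 771 [ 0.00000e+00 -3.80000e-03  3.09575e+01] [[-69.2, -97.7, 24.6], [79.4, 101.2, 33.9]]
```

The panel is flat within measurement error. I'll press lightly, let go and back off.

Emit:
{"fn": "nudge_tcp", "kwargs": {
  "offsets": [
    {"d":[-0.5, 0, 1]},
    {"d":[-0.5, 0, 1]},
    {"d":[-0.5, 0, 1]}
  ]
}}

```text
clock: 11.75
eef_pos: [644.4, -161.2, 184.7]
eef_rot: [3.141, -0.799, 0.247]
wrist_force: [0.6, 1.1, 6.0]
finger_gap: 13.8
finger_force: 55.0
```

Emit:
{"fn": "nudge_tcp", "kwargs": {
  "offsets": [
    {},
    {},
    {},
    {"d":[0, 0, -5]},
    {"d":[0, 0, -20]}
  ],
  "jaw": 40
}}

```text
clock: 12.25
eef_pos: [629.7, -164.2, 196.6]
eef_rot: [-3.139, -0.796, 0.246]
wrist_force: [0.1, -0.1, 0.6]
finger_gap: 40.1
finger_force: 0.0
```

Emit:
{"fn": "nudge_tcp", "kwargs": {
  "offsets": [
    {"d":[0, 0, -30]},
    {"d":[0, 0, -60]},
    {"d":[0, 0, -100]},
    {"d":[0, 0, -140]},
    {"d":[0, 0, -140]}
  ]
}}

```text
clock: 12.75
eef_pos: [531.7, -190.4, 299.5]
eef_rot: [3.135, -0.8, 0.25]
wrist_force: [0.0, -0.6, 0.6]
finger_gap: 39.8
finger_force: 0.0
```

```bash
python3 -c "
from h import *
for n in ['top','side']:
    p,d=manip.camera(n);W=cloud(n,d);p=p.astype(int);s=(W-SO)@S
    m=(d>0)&(abs(s[...,0])<85)&(abs(s[...,1])<105)&(abs(s[...,2]-32)<8)&(p.min(-1)>60)&(p.max(-1)-p.min(-1)<40)
    q=s[m];w=np.linalg.lstsq(np.c_[q[:,:2],np.ones(len(q))],q[:,2],rcond=None)[0];print(n,len(q),w.round(4),np.percentile(q,[1,99],axis=0).round(1).tolist())
    k=(d>0)&(p.max(-1)<60)&(abs(s[...,1])<15)&(s[...,0]<-150)&(s[...,0]>-260)&(s[...,2]>60)&(s[...,2]<180);z=s[k];print('clamp',len(z),z.mean(0) if len(z) else '')
cv2.imwrite('pics/s7.png',cv2.resize(np.ascontiguousarray(p[110:230,170:320,::-1].astype(np.uint8)),None,fx=4,fy=4))
delta(cg(1.15),.45,YAW,back=60);delta(cg(1.15),.45,YAW)"
```

```text
top 2681 [5.60000e-03 3.00000e-03 3.23033e+01] [[-73.0, -100.5, 25.4], [77.6, 95.6, 38.5]]
clamp 77 [-186.11746955    1.40531142   86.1370909 ]
side 797 [ 1.80000e-03 -1.30000e-03  3.04067e+01] [[-70.2, -99.2, 25.0], [79.4, 101.1, 33.3]]
clamp 80 [-188.99471718    4.89234826   85.04687377]
target tcp [ 450.2 -209.5  100.6] step [-199.    -0.8   75.4] [ 0.    -0.348  0.001] t 12.85 F [-0.1 -0.1 -0.7] gap 40.0 0.0
target tcp [ 475.5 -203.1   46.5] step [-219.4   -0.8  131.9] [ 0.    -0.348  0.001] t 12.85 F [-0.1 -0.1 -0.7] gap 40.0 0.0
```

View pics/s7.png

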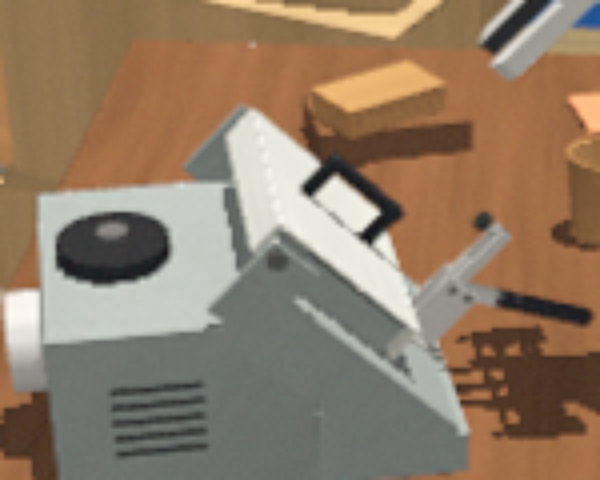

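The panel sits flat under the ears (crop 220..420, 110..345). The clamp is open, with its handle at (545,305) and its arm upright at (470,265). Next I grip the handle again.

Emit:
{"fn": "nudge_tcp", "kwargs": {
  "offsets": [
    {"d":[-30, 0, -25], "rotvec":[0, -0.1, 0]},
    {"d":[-65, 0, -40], "rotvec":[0, -0.2, 0]},
    {"d":[-95, 0, -10], "rotvec":[0, -0.3, 0]},
    {"d":[-130, 0, 20], "rotvec":[0, -0.348, 0]},
    {"d":[-165, -1, 45], "rotvec":[0, -0.348, 0]}
  ]
}}

```text
clock: 13.35
eef_pos: [452.6, -207.4, 143.2]
eef_rot: [-3.14, -0.447, 0.249]
wrist_force: [-0.5, -0.5, -0.6]
finger_gap: 40.1
finger_force: 0.0
```

```bash
python3 -c "
from h import *
delta(cg(1.15),.45,YAW,back=60);delta(cg(1.15),.45,YAW)"
```

```text
target tcp [ 450.2 -209.5  100.6] step [-21.    1.4  37.2] [-0.003  0.003  0.003] t 13.35 F [-0.5 -0.5 -0.6] gap 40.1 0.0
target tcp [ 475.5 -203.1   46.5] step [-20.8   1.6  97.2] [-0.003  0.003  0.003] t 13.35 F [-0.5 -0.5 -0.6] gap 40.1 0.0
```

Emit:
{"fn": "nudge_tcp", "kwargs": {
  "offsets": [
    {"d":[-15, 0, 15]},
    {"d":[-21, 0, 37]},
    {"d":[-21, 0, 65]},
    {"d":[-21, 0, 95]},
    {"d":[-21, 0, 96]}
  ]
}}

```text
clock: 13.85
eef_pos: [473.4, -200.6, 46.1]
eef_rot: [-3.135, -0.444, 0.246]
wrist_force: [0.1, -0.5, -0.0]
finger_gap: 39.9
finger_force: 0.0
```

Emit:
{"fn": "nudge_tcp", "kwargs": {
  "offsets": [
    {},
    {},
    {},
    {}
  ],
  "jaw": 5,
  "force": 25
}}

```text
clock: 14.25
eef_pos: [474.2, -202.6, 51.1]
eef_rot: [-3.141, -0.45, 0.247]
wrist_force: [-1.2, 2.7, 3.2]
finger_gap: 15.2
finger_force: 25.0
```

```bash
python3 -c "
from h import *
for q,l in ((1.15,.45),(.95,.5),(.75,.55),(.55,.6),(.35,.65),(.15,.7),(0,.7),(-.03,.7)): delta(cg(q),l,YAW)"
```

```text
target tcp [ 475.5 -203.1   46.5] step [-1.   0.9  4.6] [-0.001  0.     0.001] t 14.25 F [-1.2  2.7  3.2] gap 15.2 25.0
target tcp [ 471.8 -204.1   64.3] step [  3.3   0.9 -13.1] [-0.001  0.05   0.001] t 14.25 F [-1.2  2.7  3.2] gap 15.2 25.0
target tcp [ 471.4 -204.1   82.7] step [ 11.    0.8 -29.8] [-0.001  0.1    0.001] t 14.25 F [-1.2  2.7  3.2] gap 15.2 25.0
target tcp [ 474.6 -203.4  101. ] step [ 21.8   0.8 -44.9] [-0.001  0.15   0.001] t 14.25 F [-1.2  2.7  3.2] gap 15.2 25.0
target tcp [ 481.  -201.7  118.5] step [ 35.5   0.8 -57.8] [-0.002  0.2    0.001] t 14.25 F [-1.2  2.7  3.2] gap 15.2 25.0
target tcp [ 490.6 -199.3  134.6] step [ 51.4   0.8 -67.9] [-0.002  0.25   0.001] t 14.25 F [-1.2  2.7  3.2] gap 15.2 25.0
target tcp [ 499.2 -197.2  144.8] step [ 63.7   0.9 -73.3] [-0.002  0.25   0.001] t 14.25 F [-1.2  2.7  3.2] gap 15.2 25.0
target tcp [ 501.  -196.7  146.7] step [ 66.3   0.9 -74.2] [-0.002  0.25   0.001] t 14.25 F [-1.2  2.7  3.2] gap 15.2 25.0
```

Emit:
{"fn": "nudge_tcp", "kwargs": {
  "offsets": [
    {"d":[2, 0, -9], "rotvec":[0, 0.025, 0]},
    {"d":[4, 0, -18], "rotvec":[0, 0.05, 0]},
    {"d":[8, 0, -26], "rotvec":[0, 0.075, 0]},
    {"d":[12, 0, -34], "rotvec":[0, 0.1, 0]},
    {"d":[17, 0, -42], "rotvec":[0, 0.125, 0]}
  ]
}}

```text
clock: 14.75
eef_pos: [471.0, -203.3, 95.7]
eef_rot: [-3.141, -0.575, 0.247]
wrist_force: [4.1, 0.5, -8.7]
finger_gap: 15.1
finger_force: 25.0
```

```bash
python3 -c "
from h import *
for q,l in ((.65,.575),(.55,.6),(.35,.65),(.15,.7),(0,.7),(-.03,.7)): delta(cg(q),l,YAW,back=4.6)"
```

```text
target tcp [ 470.1 -204.5   95.8] step [-0.9  0.9 -0.7] [-0.002  0.     0.001] t 14.75 F [ 4.1  0.5 -8.7] gap 15.1 25.0
target tcp [ 472.  -204.   104.8] step [ 5.6  0.9 -7.2] [-0.002  0.025  0.001] t 14.75 F [ 4.1  0.5 -8.7] gap 15.1 25.0
target tcp [ 478.3 -202.4  122.2] step [ 20.5   0.9 -18.2] [-0.002  0.075  0.001] t 14.75 F [ 4.1  0.5 -8.7] gap 15.1 25.0
target tcp [ 487.8 -200.1  138.1] step [ 37.3   0.9 -26.3] [-0.002  0.125  0.001] t 14.75 F [ 4.1  0.5 -8.7] gap 15.1 25.0
target tcp [ 496.3 -197.9  148.3] step [ 50.3   0.9 -30.1] [-0.002  0.125  0.001] t 14.75 F [ 4.1  0.5 -8.7] gap 15.1 25.0
target tcp [ 498.2 -197.4  150.2] step [ 52.9   0.9 -30.6] [-0.002  0.125  0.001] t 14.75 F [ 4.1  0.5 -8.7] gap 15.1 25.0
```

Emit:
{"fn": "nudge_tcp", "kwargs": {
  "offsets": [
    {"d":[6, 0, -7], "rotvec":[0, 0.025, 0]},
    {"d":[13, 0, -13], "rotvec":[0, 0.05, 0]},
    {"d":[21, 0, -18], "rotvec":[0, 0.075, 0]},
    {"d":[29, 0, -23], "rotvec":[0, 0.1, 0]},
    {"d":[38, 0, -27], "rotvec":[0, 0.125, 0]}
  ]
}}

```text
clock: 15.25
eef_pos: [488.0, -199.0, 139.1]
eef_rot: [-3.14, -0.7, 0.247]
wrist_force: [-6.0, 0.3, -6.4]
finger_gap: 14.4
finger_force: 25.0
```

Emit:
{"fn": "nudge_tcp", "kwargs": {
  "offsets": [
    {"d":[4, 0, -1]},
    {"d":[8, 0, -2]},
    {"d":[12, 0, -3]},
    {"d":[14, 0, -4]},
    {"d":[14, 0, -4]}
  ]
}}

```text
clock: 15.75
eef_pos: [497.0, -197.6, 152.2]
eef_rot: [3.14, -0.701, 0.248]
wrist_force: [1.7, 1.8, 2.5]
finger_gap: 4.8
finger_force: 1.4
```

Create c.py:
```python
from h import *
for q in (0,-.03): delta(cg(q),.7,YAW,back=4.6)
S_=manip.read_state();T=R.from_euler('xyz',S_['eef_rot']).as_matrix();s=toseat(S_['eef_pos']-14.2*T[:,2])
print(s,'q',np.arctan2(-(s[0]+130),s[2]-53))
```

```bash
python3 c.py
```

```text
target tcp [ 496.3 -197.9  148.3] step [-3.1  0.2  2.5] [-0.    -0.001  0.002] t 15.75 F [1.7 1.8 2.5] gap 4.8 1.4
target tcp [ 498.2 -197.4  150.2] step [-0.4  0.2  2.3] [-0.    -0.001  0.002] t 15.75 F [1.7 1.8 2.5] gap 4.8 1.4
[-126.70976454    0.17497596  145.22976759] q -0.035659211031618655
```

```bash
python3 -c "
from h import *
p,d=manip.camera('side')
cv2.imwrite('pics/s8.png',cv2.resize(np.ascontiguousarray(p[110:230,200:350,::-1]),None,fx=4,fy=4))"
```

```text
(no output)
```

View pics/s8.png

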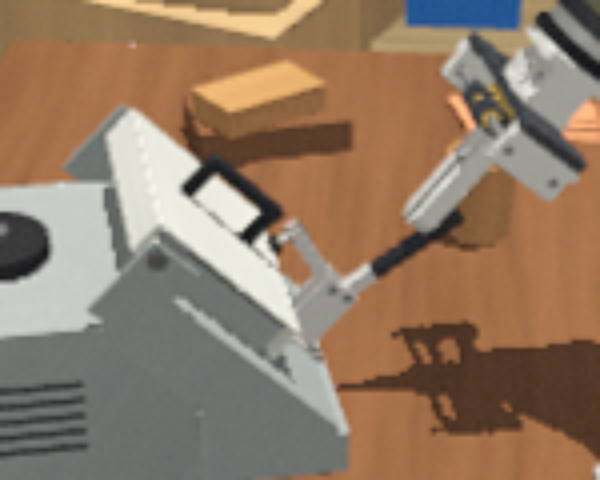

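The fingers slipped off near the end. The handle, at (375,270) to (460,215), stands at roughly q = 0.2 below the closed fingers at (430,200). I'll measure it and regrip deeper.

Emit:
{"fn": "nudge_tcp", "kwargs": {
  "offsets": [
    {},
    {},
    {"d":[0, 0, -40]},
    {"d":[0, 0, -80]},
    {"d":[0, 0, -80]}
  ],
  "jaw": 45
}}

```text
clock: 16.3
eef_pos: [445.4, -211.4, 215.3]
eef_rot: [3.136, -0.701, 0.249]
wrist_force: [-0.6, -0.3, -0.2]
finger_gap: 41.5
finger_force: 0.0
```

```bash
cat > q.py <<'E'
from h import *
st=manip.read_state()
for n in ['side','wrist','top']:
    p,d=manip.camera(n);W=cloud(n,d,st);s=(W-SO)@S;p=p.astype(int)
    rr=np.hypot(s[...,0]+130,s[...,2]-53)
    k=(d>0)&(p.max(-1)<60)&(abs(s[...,1])<14)&(rr>40)&(rr<118)&(s[...,2]>60);z=s[k]
    if len(z)>10:
        c=np.polyfit(z[:,2],z[:,0],1);print(n,len(z),z.mean(0).round(1),'q fit',-np.arctan(c[0]),'q med',np.median(np.arctan2(-(z[:,0]+130),z[:,2]-53)))
E
python3 q.py; python3 -c "
from h import *
for q in (.2,.25,.3): delta(cg(q),.65,YAW)"
```

```text
side 91 [-114.2    5.7  116.1] q fit 0.9215316775814636 q med 0.07651348444104762
wrist 1225 [-109.    -0.4  122.3] q fit 0.8995648812991198 q med 0.06733157840874911
top 132 [-1.192e+02 -1.000e-01  1.221e+02] q fit 0.8418995711533078 q med 0.1003842368974026
target tcp [ 487.4 -200.1  130.3] step [-19.7   0.7  89.4] [-0.001 -0.049  0.   ] t 16.45 F [-1.2 -0.2 -0.2] gap 45.1 0.0
target tcp [ 485.1 -200.7  126.5] step [-24.    0.7  90.7] [-0.001 -0.049  0.   ] t 16.45 F [-1.2 -0.2 -0.2] gap 45.1 0.0
target tcp [ 483.  -201.3  122.6] step [-28.2   0.7  92.3] [-0.001 -0.049  0.   ] t 16.45 F [-1.2 -0.2 -0.2] gap 45.1 0.0
```

```bash
sed -i 's/(s\[...,2\]>60)/(s[...,2]>80)\&(s[...,0]<-105)/' q.py; python3 q.py
```

```text
side 76 [-137.7    5.   129. ] q fit 0.2069667598893898 q med 0.09687468720458192
wrist 917 [-139.3   -0.   138.9] q fit 0.24478680154454238 q med 0.09919182797787161
top 109 [-1.389e+02  1.000e-01  1.339e+02] q fit 0.23122547162797497 q med 0.09846589069559362
```

```bash
python3 -c "
from h import *
delta(cg(.22),.85,YAW,back=60);delta(cg(.22),.85,YAW,back=-6)"
```

```text
target tcp [ 445.4 -210.7  171. ] step [-26.5   1.1  29.8] [-0.003  0.152 -0.   ] t 16.6 F [ 0.6 -0.3 -0.2] gap 45.5 0.0
target tcp [ 493.5 -198.6  127.4] step [-16.5   1.3  95.1] [-0.003  0.152 -0.   ] t 16.6 F [ 0.6 -0.3 -0.2] gap 45.5 0.0
```

Emit:
{"fn": "nudge_tcp", "kwargs": {
  "offsets": [
    {"d":[-14, 0, 10], "rotvec":[0, 0.08, 0]},
    {"d":[-26, 1, 30], "rotvec":[0, 0.152, 0]},
    {"d":[-23, 1, 52], "rotvec":[0, 0.152, 0]},
    {"d":[-19, 1, 74], "rotvec":[0, 0.152, 0]},
    {"d":[-16, 1, 95], "rotvec":[0, 0.152, 0]}
  ]
}}

```text
clock: 17.1
eef_pos: [494.3, -198.3, 127.3]
eef_rot: [-3.138, -0.85, 0.245]
wrist_force: [0.7, 0.0, 0.7]
finger_gap: 45.2
finger_force: 0.0
```

Emit:
{"fn": "nudge_tcp", "kwargs": {
  "offsets": [
    {},
    {},
    {},
    {},
    {}
  ],
  "jaw": 5,
  "force": 55
}}

```text
clock: 17.6
eef_pos: [493.2, -197.8, 129.4]
eef_rot: [-3.139, -0.852, 0.247]
wrist_force: [-7.0, 9.2, 6.4]
finger_gap: 15.1
finger_force: 55.0
```

Create arc.py:
```python
from h import *
st=manip.read_state();A=R.from_euler('xyz',st['eef_rot']);H=seat(-130,0,53)
print('F',st['wrist_force'].round(1),'gap',st['finger_gap'])
s=toseat(st['eef_pos']-18.8*A.as_matrix()[:,2]);print('grasp r',np.hypot(s[0]+130,s[2]-53),'q',np.arctan2(-(s[0]+130),s[2]-53))
for a in (.05,.1,.15,.2,.25,.3):
    D=R.from_rotvec(a*ey); print(a,A.inv().apply(H+D.apply(st['eef_pos']-H)-st['eef_pos']).round(1),(A.inv()*D*A).as_rotvec().round(3))
```

```bash
python3 arc.py
```

```text
F [-7.   9.2  6.4] gap 15.14744285419053
grasp r 85.26573732730908 q 0.21244888444889629
0.05 [ 3.3  0.  -0.5] [ 0.   -0.05  0.  ]
0.1 [ 6.6  0.  -0.9] [ 0.  -0.1  0. ]
0.15 [ 9.9  0.  -1.1] [ 0.    -0.15   0.001]
0.2 [13.3  0.  -1.2] [ 0.    -0.2    0.001]
0.25 [16.6  0.  -1. ] [ 0.    -0.25   0.001]
0.3 [19.9  0.  -0.7] [ 0.    -0.3    0.001]
```

Emit:
{"fn": "nudge_tcp", "kwargs": {
  "offsets": [
    {"d":[2, -1, -0.5], "rotvec":[0, -0.03, 0]},
    {"d":[4, -1, -0.7], "rotvec":[0, -0.06, 0]},
    {"d":[6, -1, -0.9], "rotvec":[0, -0.09, 0]},
    {"d":[8, -1, -1], "rotvec":[0, -0.12, 0]},
    {"d":[10, -1, -1.1], "rotvec":[0, -0.15, 0]}
  ]
}}

```text
clock: 18.1
eef_pos: [498.5, -196.4, 137.8]
eef_rot: [-3.141, -0.7, 0.247]
wrist_force: [-8.5, 3.3, 4.2]
finger_gap: 15.1
finger_force: 55.0
```

Emit:
{"fn": "nudge_tcp", "kwargs": {
  "offsets": [
    {"d":[1, 0, 0], "rotvec":[0, -0.015, 0]},
    {"d":[2, 0, 0], "rotvec":[0, -0.03, 0]},
    {"d":[3, 0, 0], "rotvec":[0, -0.045, 0]},
    {"d":[4, 0, 0], "rotvec":[0, -0.06, 0]},
    {"d":[4, 0, 0], "rotvec":[0, -0.06, 0]}
  ]
}}

```text
clock: 18.6
eef_pos: [500.8, -195.8, 140.3]
eef_rot: [-3.141, -0.64, 0.247]
wrist_force: [-26.5, -1.0, 12.6]
finger_gap: 15.3
finger_force: 55.0
```

```bash
python3 arc.py
```

```text
F [-26.5  -1.   12.6] gap 15.331593982632771
grasp r 85.32636793105324 q 0.007841080948154321
0.05 [ 3.3  0.  -0.6] [ 0.   -0.05  0.  ]
0.1 [ 6.6  0.  -1. ] [ 0.  -0.1  0. ]
0.15 [ 9.9  0.  -1.2] [ 0.   -0.15  0.  ]
0.2 [13.3  0.  -1.3] [ 0.  -0.2  0. ]
0.25 [16.6  0.  -1.2] [ 0.   -0.25  0.  ]
0.3 [19.9  0.  -0.9] [ 0.    -0.3    0.001]
```

Emit:
{"fn": "nudge_tcp", "kwargs": {
  "offsets": [
    {"d":[1, 0, -1.5], "rotvec":[0, -0.01, 0]},
    {"d":[2, 0, -2], "rotvec":[0, -0.02, 0]},
    {"d":[3, 0, -2], "rotvec":[0, -0.03, 0]},
    {"d":[3, 0, -2], "rotvec":[0, -0.03, 0]}
  ]
}}

```text
clock: 19.0
eef_pos: [501.4, -195.5, 141.6]
eef_rot: [-3.139, -0.607, 0.246]
wrist_force: [-15.5, -5.5, -10.4]
finger_gap: 15.5
finger_force: 55.0
```

```bash
python3 arc.py; python3 q.py
```

```text
F [-15.5  -5.5 -10.4] gap 15.456870370714238
grasp r 85.6659695554914 q -0.015058423463381019
0.05 [ 3.3 -0.  -0.6] [ 0.   -0.05  0.  ]
0.1 [ 6.6 -0.  -1.1] [ 0.  -0.1  0. ]
0.15 [10.  -0.  -1.3] [ 0.   -0.15  0.  ]
0.2 [13.3 -0.  -1.5] [ 0.    -0.2    0.001]
0.25 [16.7 -0.  -1.4] [ 0.    -0.25   0.001]
0.3 [20.  -0.  -1.2] [ 0.    -0.3    0.001]
side 39 [-121.     1.5  115.3] q fit -0.06641444654341416 q med -0.14380244788830593
wrist 2474 [-122.1    0.4  143.6] q fit 0.04583820421374225 q med -0.09825018652603422
top 99 [-123.1   -0.5  132.8] q fit 0.021219158320214163 q med -0.08525338576928339
```

Emit:
{"fn": "nudge_tcp", "kwargs": {
  "offsets": [
    {"d":[1, 0, 0], "rotvec":[0, -0.01, 0]},
    {"d":[2, 0, 0], "rotvec":[0, -0.02, 0]},
    {"d":[2, 0, 0], "rotvec":[0, -0.02, 0]}
  ]
}}

```text
clock: 19.45
eef_pos: [502.7, -195.2, 142.6]
eef_rot: [-3.139, -0.586, 0.246]
wrist_force: [-19.8, -6.9, -9.0]
finger_gap: 15.3
finger_force: 55.0
```

```bash
python3 arc.py|head -2
```

```text
F [-19.8  -6.9  -9. ] gap 15.290864924335004
grasp r 85.40120305411146 q -0.038509710639092726
```

Emit:
{"fn": "nudge_tcp", "kwargs": {
  "offsets": [
    {"d":[1, 0, 0]},
    {"d":[2, 0, 0]},
    {"d":[3, 0, 0]},
    {"d":[3, 0, 0]}
  ]
}}

```text
clock: 19.85
eef_pos: [503.6, -194.9, 143.0]
eef_rot: [-3.138, -0.583, 0.245]
wrist_force: [-35.6, -11.7, -9.2]
finger_gap: 15.1
finger_force: 55.0
```

```bash
python3 arc.py|head -2; python3 q.py
```

```text
F [-35.6 -11.7  -9.2] gap 15.060728677122306
grasp r 85.11413344890381 q -0.05061532006610415
side 33 [-119.9    1.   115.8] q fit -0.13147485018389707 q med -0.15270570161256042
wrist 2594 [-121.5    0.4  142.8] q fit 0.03274877855546788 q med -0.1018045411839977
top 93 [-122.5   -1.3  132.3] q fit -0.03405228292157333 q med -0.09887017258861992
```

The force is climbing with little motion, so the handle is at its stop. I'll relax, open and back off.

Emit:
{"fn": "nudge_tcp", "kwargs": {
  "offsets": [
    {"d":[-1.5, 0, 0]},
    {"d":[-1.5, 0, 0]},
    {"d":[-1.5, 0, 0]},
    {"d":[-1.5, 0, 0]},
    {"d":[-1.5, 0, -1]}
  ],
  "jaw": 45
}}

```text
clock: 20.5
eef_pos: [505.7, -194.8, 146.3]
eef_rot: [-3.141, -0.591, 0.247]
wrist_force: [-0.5, 0.0, 0.2]
finger_gap: 44.7
finger_force: 0.0
```

Emit:
{"fn": "nudge_tcp", "kwargs": {
  "offsets": [
    {"d":[0, 0, -30]},
    {"d":[0, 0, -70]},
    {"d":[0, 0, -110]},
    {"d":[0, 0, -150]},
    {"d":[0, 0, -150]}
  ]
}}

```text
clock: 21.0
eef_pos: [424.0, -216.7, 275.1]
eef_rot: [3.135, -0.594, 0.25]
wrist_force: [-0.6, -0.7, 0.1]
finger_gap: 45.0
finger_force: 0.0
```

```bash
python3 q.py; python3 -c "
from h import *
p,d=manip.camera('side')
cv2.imwrite('pics/s9.png',cv2.resize(np.ascontiguousarray(p[110:230,170:320,::-1]),None,fx=4,fy=4))
st=manip.read_state();p,d=manip.camera('wrist');cv2.imwrite('pics/w9.png',p[:,:,::-1])
for n in ['top','side']:
    p,d=manip.camera(n);W=cloud(n,d);p=p.astype(int);s=(W-SO)@S
    m=(d>0)&(abs(s[...,0])<85)&(abs(s[...,1])<105)&(abs(s[...,1])>25)&(abs(s[...,2]-32)<8)&(p.min(-1)>60)&(p.max(-1)-p.min(-1)<40)
    q=s[m];w=np.linalg.lstsq(np.c_[q[:,:2],np.ones(len(q))],q[:,2],rcond=None)[0];print(n,len(q),w.round(4),np.percentile(q,[1,99],axis=0).round(1).tolist())"
```

```text
side 75 [-122.2    5.7  128.5] q fit 0.011034646627190881 q med -0.09964974744581445
wrist 509 [-121.2   -0.2  143. ] q fit 0.06847613511509258 q med -0.10826468799320646
top 93 [-123.4    0.5  133.9] q fit 0.04253398415777785 q med -0.08520957443557164
top 2140 [5.6000e-03 5.0000e-04 3.2264e+01] [[-73.2, -100.7, 25.2], [77.6, 96.4, 38.8]]
side 602 [ 4.00000e-03 -6.00000e-04  3.02652e+01] [[-70.4, -99.7, 24.7], [79.7, 101.6, 33.1]]
```

View pics/s9.png

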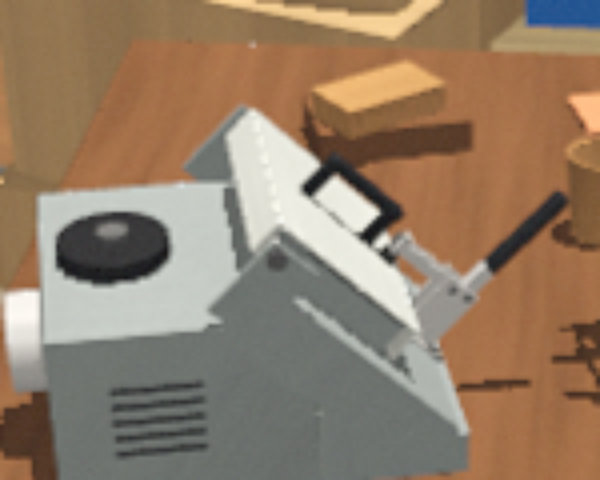

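The handle now stands straight out of the face ((490,270) to (565,197)), the arm lies along the panel's lower edge with its pad down at (400,245), and the panel is flat. The closing push reached about 33 N against 5 N of friction, so it was against the stop.

Emit:
{"fn": "nudge_tcp", "kwargs": {
  "offsets": [
    {},
    {},
    {}
  ]
}}

```text
clock: 21.65
eef_pos: [424.5, -215.3, 270.4]
eef_rot: [-3.14, -0.591, 0.247]
wrist_force: [-0.4, 0.1, -0.2]
finger_gap: 44.8
finger_force: 0.0
```

```bash
python3 -c "
from cell import manip
print(manip.sign_off())"
```

```text
the job is handed in; nothing more can be done
None
```

The filter panel hangs flat on the frame with its lip over the rod, the clamp is closed to its stop, the gripper is clear, and I handed the job in at about 22 s; no verdict came back, and I did not re-measure the bystanders or the pad force.

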